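# Lock the blue badge plate under the analyser's T-stud

### The job

The analyser has passed its test: fit the blue badge plate on the brass T-headed stud on top of it. The eye is shorter than the stud's head, so tilt the plate, slip one end of its eye under the head, then level it so that it lies flat on the analyser with the stud through its eye and cannot lift off; let go of it. Leave the red and yellow plates where they are.

Things in the scene. Friction and masses are not known exactly. Their poses are not given: they have to be found in the camera images.
- blue_plate: Blue badge plate, 139 (x) x 58 (y) x 5 mm, 0.12 kg, flat on the bench. Origin: its underside, below the centre of an upright blue grip block 40 (x) x 16 (y) mm, top at z = 50 mm, to pinch from above across its 16 mm. z up. Plate from x = -111 to +28 mm; its through eye is 52 mm in x (x = -98 to -46) by 34 mm in y (centred), leaving a 13 mm bar at the outer (-x) end.
- red_plate: Red badge plate, same shape and axes as the blue one; stays where it is.
- yellow_plate: Yellow badge plate, same shape and axes as the blue one; stays where it is.
- stud (a point): Foot of the brass stud, mid-top of the aluminium analyser (280 x 220 x 70 mm high). Neck 12 mm across, 17 mm high; on it a T-head bar 62 (x) x 16 (y) x 6 mm, top at z = 23 mm. x points away from the robot, turned 8 to 49 degrees leftward; both ends alike. With the plate tilted 25 to 40 degrees, its outer bar goes under one end of the head, the eye's other edge over it; near the neck it levels.
There are look-alikes about, which are no part of the job. Of the things that look like the blue_plate, the largest one is meant.

How it is judged:
By the outcome, as a careful person would: the job done as asked, in the order asked, and still so for the second after the job is handed in, with the robot touching nothing.
It also fails if it takes over 45 s, if anything falls off the work surface, if the arm or the gripper's body presses on something with over 40 N, if the wrist force passes 120 N, or if a joint passes its speed limit or range.

### The arm

A 7-joint arm with a two-finger parallel gripper is mounted at the origin on the work surface. World frame = base frame: x ahead of the robot, y to its left, z up, the work surface at z = 0. Lengths are in m, angles in rad, forces in N, time in s.
With the tool pointing down it reaches from about 0.35 to 0.775 m from the base axis. Payload 3.1 kg.
Tool frame: the origin (TCP) lies where the fingers leave the gripper's body, on its centre line; the fingertips stand 73 mm ahead of it and the grasp point (between the pads) lies 54 mm ahead of it; z points along the fingers, y is the line along which they close (so a half turn about z gives the same grasp; the last joint's range is limited). The gripper opens to 85 mm and grips with 20 to 120 N. Pads are 22 mm wide; open, the fingers measure 114 mm over their backs; the gripper's body (76 mm by 85 mm) begins 54 mm behind the grasp point. The pads swing forward as they close: fully open they stand 13 mm farther back than shut.
Start: joints at [1.296, 0.311, 0.014, 1.512, -0.004, 1.319, -0.027], TCP at [0.127, -0.535, 0.304] pointing down, gripper open.
Joint ranges: [-2.7, 2.7], [-0.3, 1.91], [-1.27, 1.3], [0.12, 2.57], [-1.44, 4.58], [0.2, 2.03], [-3.05, 3.05]. Speed limits (rad/s): [2.79, 2.79, 3.14, 3.14, 3.14, 3.14, 3.14].

### API

Orientations are given as a 3x3 rotation matrix whose columns are the frame's x, y, z axes.
In Python, from cell import r, snapshot, calibration, workorder, recognise, landmark_of gives the robot as it stands. The module is installed in compiled form; this text tells all that it offers.
- The arm moves only by the tool arm_command, never from a script. Its argument "moves" is a list of rows, each an object of numbers: "dx", "dy", "dz": the shift along the world's x, y, z in mm; "twist": the turn about the world's z in degrees. A call has 1 to 10 rows; each row is the pose to reach, as a shift and turn from the pose commanded when the call began; what a row does not reach only later rows make up. A row lasts 1/10 s, in which the tool goes at most 50 mm and 8.59 degrees, less where a joint would pass 70% of its speed; a pose out of reach is approached as far as the arm can. A call with a gripper value outside its range is refused whole. "claw" is the finger opening in mm, from 0 to 85.4, set as the call begins (left out, the last holds). The fingers move at their own pace and stop on an object; "force" is the grip in N (left out, the last holds). Time passes only in rows, so rows that repeat a pose let the fingers close. It gives the time, the measured TCP pose, the force, the opening and the grip force at its end, in the units of the state.
- r.state(): the state, without advancing time (a new reading comes with each control period).
- snapshot(name): name is "side" or "top"; returns the picture (420x560x3 uint8, red, green, blue); there is no depth.
- calibration(name): a dict with "camera_matrix" (3x3 intrinsics, pixels), "position" and "rotation" of the camera in the world. Camera axes: x right, y down, z forward; pixel columns grow to the right and rows downward; lengths in m; the calibration is good to about 2 mm. A picture is of the moment at which its call begins. calibration takes no time and is no camera call.
- workorder.finish_job(): hands the job in; it is judged then, once.
Trained networks look in the newest picture that a camera, given by its name, has taken for a name from the list of things; names that differ only in an ending like _2 or _b are one class to them, and where a whole thing is asked for, a point or a joint stands for the part that bears it (a point fixed in the world has none). Each returns a list of dicts, best first, with "confidence" (0 to 1); they miss things now and then, are a little off and sometimes report something else, mostly with a low value. They report only what shows in the picture. A call takes as long as a camera call. They do not tell look-alikes from the thing itself.
- recognise(camera, label): "extent" ([centre column, centre row, width, height] as shares, 0 to 1, of the picture: columns of its width, rows of its height, round what is visible of it).
- landmark_of(camera, label): "centre" ([column, row] as shares, 0 to 1, of the picture: columns of its width, rows of its height: a listed point, or the origin of a listed thing).
The state is a dict: "clock": time; "joint_pos": joint angles; "dq": joint speeds; "effort": joint torques, N m; "tcp_pos": TCP position; "eef_rot": TCP orientation; "force": force on the tool from outside, world axes, zero at the start; "ft_torque": the same for the moment, N m; "finger_gap": finger opening in m; "grip_force": force on a finger pad.
Only numpy, scipy, OpenCV 4.12 (cv2) and the standard library are available. Lean on these libraries where they do the work, as an engineer would, in place of code of your own. Each camera call takes 0.05 s, during which the arm holds its last target. There are 200 camera calls.

## Working session

There is one attempt and no reset: what is moved stays moved. The work goes in short steps, Python scripts to look and compute and a tool call to move; the robot and the scene stay as the last step left them, time stands still between calls to the robot, and variables do not carry over. Pictures are saved under pics/ and viewed, at most 10 in all, crops included, and the job is handed in when it is done.

Besides the shell and the picture viewer there is one more tool, called after "Emit:" in YAML: its name, and indented under it one key for each argument. arm_command: Moves the arm, as the interface text tells. Its arguments: {"type":"object","properties":{"moves":{"type":"array","items":{"type":"object","properties":{"dx":{"type":"number"},"dy":{"type":"number"},"dz":{"type":"number"},"twist":{"type":"number"}}}},"claw":{"type":"number"},"force":{"type":"number"}},"required":["moves"]}

```bash
mkdir -p pics; cat > h.py <<'E'
import numpy as np, cv2, sys
from cell import r, snapshot, calibration, workorder, recognise, landmark_of
def ray(cam,px):
    c=calibration(cam);K=np.array(c["camera_matrix"]);R=np.array(c["rotation"])
    d=R@np.linalg.solve(K,[px[0],px[1],1.]);return np.array(c["position"]),d/np.linalg.norm(d)
def onz(cam,px,z):
    o,d=ray(cam,px);return o+d*(z-o[2])/d[2]
def tri(p1,p2):
    (o1,d1),(o2,d2)=ray("top",p1),ray("side",p2)
    A=np.stack([d1,-d2],1);t=np.linalg.lstsq(A,o2-o1,rcond=None)[0]
    a,b=o1+t[0]*d1,o2+t[1]*d2;return (a+b)/2,np.linalg.norm(a-b)
def proj(cam,P):
    c=calibration(cam);q=np.array(c["rotation"]).T@(np.array(P)-c["position"]);q=np.array(c["camera_matrix"])@q;return q[:2]/q[2]
def shot(cam,name=None):
    im=snapshot(cam)
    if name: cv2.imwrite(f"pics/{name}.png",im[:,:,::-1])
    return im
E
cat > a.py <<'E'
from h import *
for c in("top","side"):
    shot(c,c+"0"); print(c,calibration(c)["position"],np.array(calibration(c)["camera_matrix"])[0,0])
    for l in("blue_plate","stud"):
        print(l,[(np.round(np.array(d["centre"])*[560,420],1).tolist(),round(d["confidence"],2)) for d in landmark_of(c,l)])
    print([(np.round(np.array(d["extent"])*[560,420,560,420]).tolist(),round(d["confidence"],2)) for d in recognise(c,"blue_plate")])
a=cv2.imread("pics/top0.png");b=cv2.imread("pics/side0.png")
print(r.state()["eef_rot"],r.state()["finger_gap"],r.state()["clock"])
E
python3 a.py
```

```text
top [ 0.40588524 -0.0411327   0.82381789] 384.8159391236757
blue_plate [([367.1, 186.4], 0.89), ([380.6, 136.8], 0.84), ([406.0, 265.5], 0.79)]
stud [([148.1, 185.2], 0.8)]
[([400.0, 278.0, 39.0, 48.0], 0.77), ([394.0, 134.0, 43.0, 29.0], 0.76), ([364.0, 207.0, 43.0, 74.0], 0.61)]
side [0.1692363  0.58997202 0.52358992] 457.06210693071887
blue_plate [([389.0, 201.1], 0.88), ([268.5, 188.5], 0.74)]
stud [([176.1, 309.9], 0.86)]
[([270.0, 182.0, 20.0, 19.0], 0.82), ([400.0, 207.0, 43.0, 39.0], 0.75), ([324.0, 204.0, 62.0, 47.0], 0.65)]
[[ 9.73006615e-01  2.30777205e-01 -8.94994422e-05]
 [ 2.30777222e-01 -9.73006560e-01  3.30001369e-04]
 [-1.09267509e-05 -3.41747947e-04 -9.99999942e-01]] 0.08583466600939903 0.4
```

View pics/top0.png

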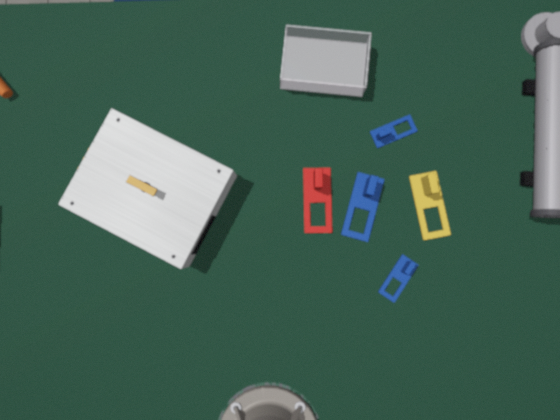

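View pics/side0.png

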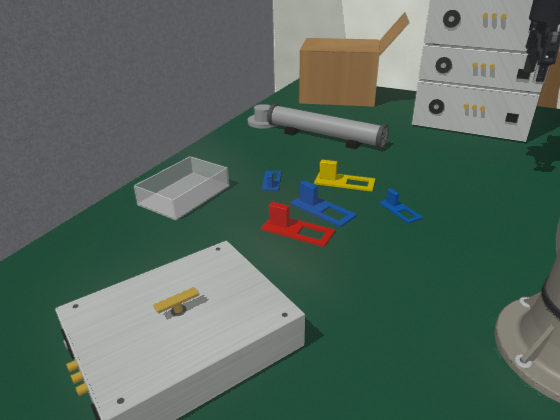

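```bash
cat > b.py <<'E'
from h import *
print(np.round(calibration("top")["rotation"],3).tolist())
for px in [(0,0),(560,0),(280,210)]: print(px,onz("top",px,0).round(3))
for n,p in dict(s0=(148.1,185.2)).items(): print("stud",tri(p,(176.1,309.9)))
def cnt(im,lo,hi,amin=60):
    h=cv2.cvtColor(im,cv2.COLOR_RGB2HSV);m=cv2.inRange(h,lo,hi)
    return [c for c in cv2.findContours(m,0,2)[0] if cv2.contourArea(c)>amin],m
im=cv2.imread("pics/top0.png")[:,:,::-1].copy()
cs,_=cnt(im,(108,120,60),(125,255,255))
for c in cs: print("blue",cv2.contourArea(c),cv2.minAreaRect(c),cv2.boxPoints(cv2.minAreaRect(c)).round(1).tolist())
cs,_=cnt(im,(14,120,120),(24,255,255),30)
for c in cs: print("brass/yel",cv2.contourArea(c),cv2.minAreaRect(c))
g=cv2.cvtColor(im,cv2.COLOR_RGB2HSV);m=cv2.inRange(g,(0,0,150),(180,60,255))
c=max(cv2.findContours(m,0,2)[0],key=cv2.contourArea);print(cv2.approxPolyDP(c,6,True).reshape(-1,2).tolist())
for q in [(115,110),(235,180),(187,268),(61,205)]: print(q,onz("top",q,.07).round(3))
E
python3 b.py; python3 -c "
import cv2;a=cv2.imread('pics/top0.png')[150:300,80:460];cv2.imwrite('pics/z1.png',cv2.resize(a[0:110,240:340],None,fx=5,fy=5,interpolation=2))
b=cv2.imread('pics/side0.png')[160:250,240:360];b=cv2.resize(b,None,fx=5,fy=5,interpolation=2);cv2.imwrite('pics/z2.png',b)"
```

```text
[[-0.017, -0.997, 0.08], [-1.0, 0.018, 0.013], [-0.014, -0.08, -0.997]]
(0, 0) [ 0.957  0.594 -0.   ]
(560, 0) [ 0.925 -0.663  0.   ]
(280, 210) [ 0.468 -0.033  0.   ]
stud (array([0.51871967, 0.22951583, 0.06430616]), np.float64(0.00230314936120062))
blue 759.0 ((397.7744140625, 277.96209716796875), (18.686180114746094, 43.92153549194336), 32.735225677490234) [[378.0, 291.3999938964844], [401.79998779296875, 254.39999389648438], [417.5, 264.5], [393.79998779296875, 301.5]]
blue 1634.0 ((362.3731384277344, 206.17044067382812), (27.162353515625, 64.799072265625), 14.858612060546875) [[340.8999938964844, 234.0], [357.6000061035156, 171.39999389648438], [383.79998779296875, 178.3000030517578], [367.20001220703125, 241.0]]
blue 687.0 ((393.2327880859375, 131.04310607910156), (17.595062255859375, 42.67459487915039), 66.80140686035156) [[370.20001220703125, 131.39999389648438], [409.3999938964844, 114.5999984741211], [416.29998779296875, 130.6999969482422], [377.1000061035156, 147.5]]
brass/yel 226.5 ((429.00335693359375, 188.91458129882812), (29.722652435302734, 13.842127799987793), 58.570438385009766)
[[110, 109], [59, 204], [181, 268], [232, 170]]
(115, 110) [0.671 0.296 0.07 ]
(235, 180) [0.524 0.054 0.07 ]
(187, 268) [0.353 0.149 0.07 ]
(61, 205) [0.481 0.4   0.07 ]
```

View pics/z2.png

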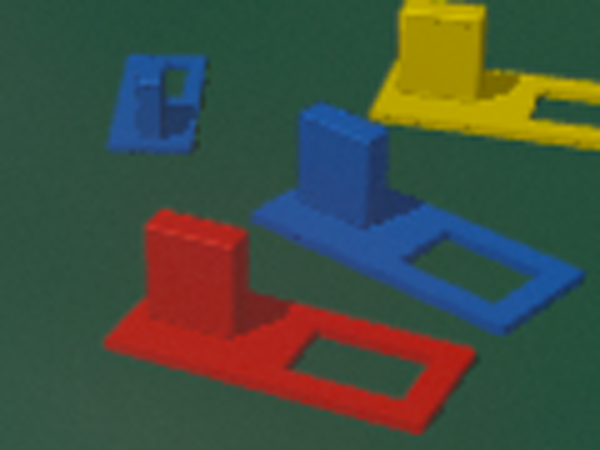

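View pics/z1.png

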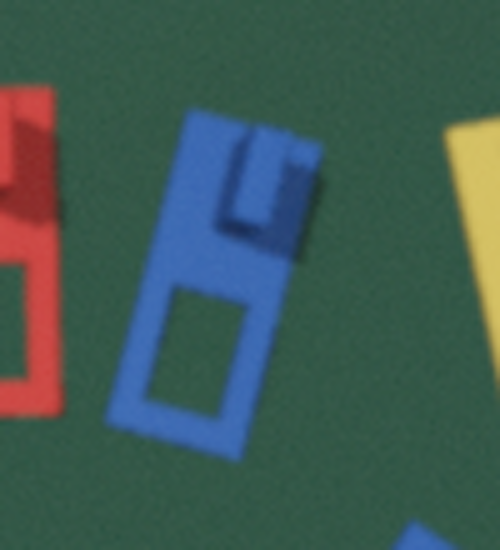

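```bash
cat > c.py <<'E'
from h import *
t=lambda x,y:(320+x/5,150+y/5)
s=lambda x,y:(240+x/5,160+y/5)
print("blocktop",tri(t(265,172),s(345,121)))
cor=[onz("top",t(*q),.005) for q in [(190,108),(323,145),(242,462),(106,425)]]
cor=np.array(cor);print(cor.round(4).tolist())
mx=(cor[0]+cor[1])/2;mn=(cor[2]+cor[3])/2;print("len",np.linalg.norm(mx-mn),np.linalg.norm(cor[0]-cor[1]),"yaw",np.degrees(np.arctan2(*(mx-mn)[1::-1])),"orig",mx+(mn-mx)*28/139)
print("net",tri((367.1,186.4),s(345,200)),onz("top",(367.1,186.4),0))
for a,b in [((128,179),(156,191))]: 
    A,B=onz("top",a,.093),onz("top",b,.093);print("head",A,B,np.linalg.norm(A-B),np.degrees(np.arctan2(*(A-B)[1::-1])),(A+B)/2)
for q in [(110,109),(59,204),(181,268),(232,170)]: print(proj("top",onz("top",q,.07)),onz("top",q,.07).round(4))
E
python3 c.py;  python3 -c "
import cv2
a=cv2.imread('pics/top0.png')[95:275,50:245];a=cv2.resize(a,None,fx=4,fy=4,interpolation=2)[60:660]
b=cv2.imread('pics/side0.png')[240:420,50:310];b=cv2.resize(b,None,fx=3,fy=3,interpolation=2)
cv2.imwrite('pics/z3.png',a[:560,:780]);cv2.imwrite('pics/z4.png',b)"
```

```text
blocktop (array([ 0.51174781, -0.22393689,  0.04697326]), np.float64(0.003476317718049606))
[[0.5474, -0.2021, 0.005], [0.5304, -0.2583, 0.005], [0.3959, -0.219, 0.005], [0.4124, -0.1621, 0.005]]
len 0.14046678647934568 0.05875387965317231 yaw -16.390135195458857 orig [ 0.51176153 -0.22222733  0.005     ]
net (array([ 0.51137679, -0.22079779,  0.00885898]), np.float64(0.006860417642997598)) [ 5.15775525e-01 -2.21536547e-01 -1.11022302e-16]
head [0.52625202 0.25773315 0.093     ] [0.50195806 0.203306   0.093     ] 0.05960294845911735 65.94605861154638 [0.51410504 0.23051957 0.093     ]
[110. 109.] [0.6735 0.3058 0.07  ]
[ 59. 204.] [0.4826 0.404  0.07  ]
[181. 268.] [0.353  0.1607 0.07  ]
[232. 170.] [0.5442 0.0599 0.07  ]
```

View pics/z3.png

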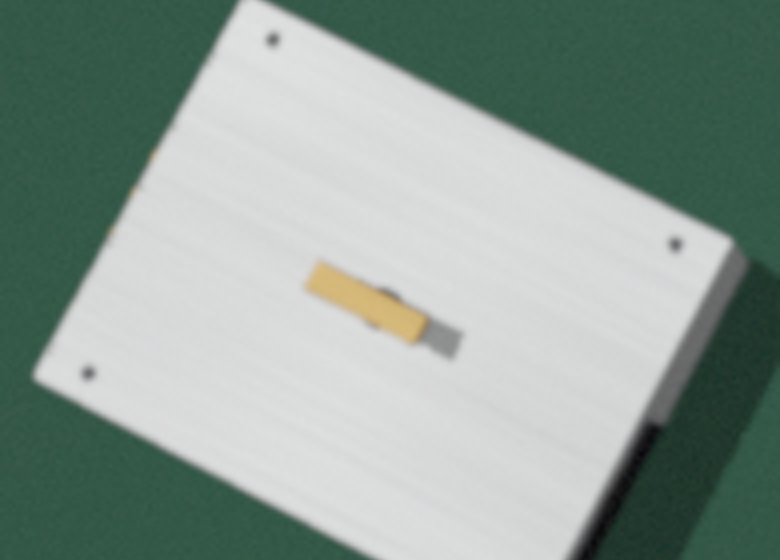

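```bash
cat > d.py <<'E'
from h import *
t=lambda x,y:(50+x/4,110+y/4)
Z=lambda p,z:onz("top",t(*p),z)
ang=lambda d:np.degrees(np.arctan2(d[1],d[0]))
A,B=Z((311,275),.093),Z((423,331.5),.093);h=(A+B)/2
print("head",h,ang(A-B),np.linalg.norm(A-B))
a,b,c=Z((243,0),.07),Z((733,240),.07),Z((33,376),.07)
print("AB",ang(a-b),np.linalg.norm(a-b),"AC",ang(c-a),np.linalg.norm(a-c),"centre",(b+c)/2)
e=Z((575,560),.07);print("right edge dir",ang(e-b),b,e)
yaw=np.radians(61.5);u=np.array([np.cos(yaw),np.sin(yaw)]);v=np.array([-u[1],u[0]]);print(u,v,"face s",(b[:2]-h[:2])@u,(b[:2]-h[:2])@v,(e[:2]-h[:2])@u,(e[:2]-h[:2])@v)
for l,p in (("c",t(367,303)),):
    print(proj("side",[*h[:2],.093]),proj("side",[*h[:2],.07]),[proj("side",q).round(1).tolist() for q in(a,b,c)])
E
python3 d.py
```

```text
head [0.51254434 0.23099019 0.093     ] 62.45709031330319 0.06143208851903312
AB 62.72868365466782 0.2777348682636029 AC 151.80590761559571 0.21421019313358677 centre [0.51335976 0.23143114 0.07      ]
right edge dir 153.39779507454165 [0.54412737 0.05739641 0.07      ] [0.38748766 0.13584327 0.07      ]
[0.47715876 0.87881711] [-0.87881711  0.47715876] face s -0.13748706650833256 -0.1105875000795275 -0.14328863019484667 0.06450176368102069
[177.10892273 296.81432383] [179.28274948 309.08179786] [[56.6, 307.9], [226.1, 239.1], [103.9, 419.3]]
```

View pics/z4.png

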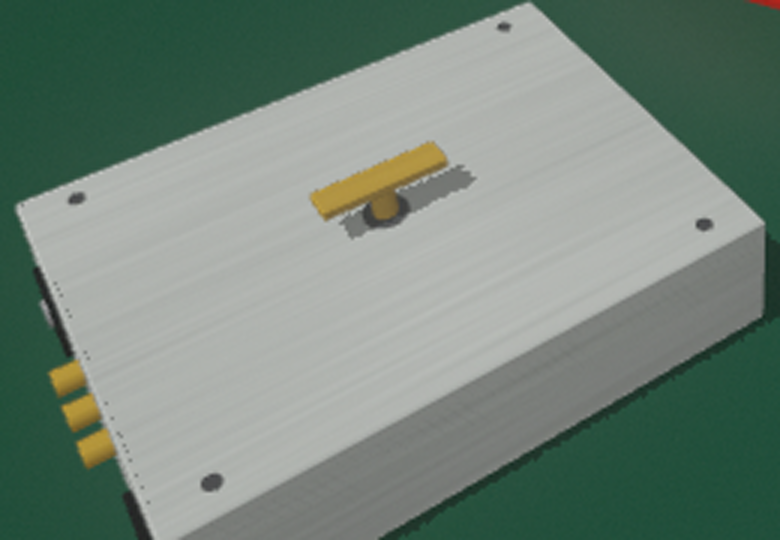

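Emit:
arm_command:
  moves:
    - {"dx":40,"dy":31,"twist":8.5}
    - {"dx":80,"dy":62,"twist":17}
    - {"dx":120,"dy":93,"twist":25.5}
    - {"dx":160,"dy":125,"twist":34}
    - {"dx":200,"dy":156,"twist":42.5}
    - {"dx":240,"dy":187,"twist":51}
    - {"dx":280,"dy":218,"twist":59.5}
    - {"dx":320,"dy":249,"twist":68}
    - {"dx":355,"dy":280,"twist":76.5}
    - {"dx":385,"dy":311,"twist":85}
  claw: 50
  force: 30

```text
$.moves[0]: bad value
```

Emit:
arm_command:
  moves:
    - {"dx":40,"dy":31,"dz":0,"twist":8.5}
    - {"dx":80,"dy":62,"dz":0,"twist":17}
    - {"dx":120,"dy":93,"dz":0,"twist":25.5}
    - {"dx":160,"dy":125,"dz":0,"twist":34}
    - {"dx":200,"dy":156,"dz":0,"twist":42.5}
    - {"dx":240,"dy":187,"dz":0,"twist":51}
    - {"dx":280,"dy":218,"dz":0,"twist":59.5}
    - {"dx":320,"dy":249,"dz":0,"twist":68}
    - {"dx":355,"dy":280,"dz":0,"twist":76.5}
    - {"dx":385,"dy":311,"dz":0,"twist":85}
  claw: 50
  force: 30

```text
clock: 1.4
tcp_pos: [0.5137, -0.2225, 0.304]
eef_rot: [[-0.151, 0.988, 0.001], [0.988, 0.151, 0.0], [-0.0, 0.001, -1.0]]
force: [0.6, -0.3, 1.4]
finger_gap: 0.0498
grip_force: 0.0
```

Emit:
arm_command:
  moves:
    - {"dx":-2,"dy":-1,"dz":-15,"twist":8.5}
    - {"dx":-2,"dy":-1,"dz":-35,"twist":17}
    - {"dx":-2,"dy":-1,"dz":-60,"twist":25.5}
    - {"dx":-2,"dy":-1,"dz":-85,"twist":34}
    - {"dx":-2,"dy":-1,"dz":-105,"twist":42.5}
    - {"dx":-2,"dy":-1,"dz":-120,"twist":51}
    - {"dx":-2,"dy":-1,"dz":-130,"twist":59.5}
    - {"dx":-2,"dy":-1,"dz":-140,"twist":65}
    - {"dx":-2,"dy":-1,"dz":-140,"twist":65}

```text
clock: 2.3
tcp_pos: [0.5088, -0.2252, 0.1623]
eef_rot: [[-0.958, 0.287, -0.003], [0.287, 0.958, 0.002], [0.003, 0.001, -1.0]]
force: [-0.1, 0.7, -0.6]
finger_gap: 0.0502
grip_force: 0.0
```

Emit:
arm_command:
  moves:
    - {"dx":1,"dy":0,"dz":-30,"twist":0}
    - {"dx":1,"dy":0,"dz":-55,"twist":0}
    - {"dx":1,"dy":0,"dz":-68,"twist":0}
    - {"dx":1,"dy":0,"dz":-71,"twist":0}
    - {"dx":1,"dy":0,"dz":-71,"twist":0}

```text
clock: 2.8
tcp_pos: [0.5113, -0.2252, 0.0933]
eef_rot: [[-0.958, 0.287, 0.001], [0.287, 0.958, -0.0], [-0.001, 0.0, -1.0]]
force: [-0.2, -0.1, 1.3]
finger_gap: 0.0501
grip_force: 0.0
```

Emit:
arm_command:
  moves:
    - {"dx":0,"dy":0,"dz":0,"twist":0}
    - {"dx":0,"dy":0,"dz":0,"twist":0}
    - {"dx":0,"dy":0,"dz":0,"twist":0}
    - {"dx":0,"dy":0,"dz":0,"twist":0}
    - {"dx":0,"dy":0,"dz":0,"twist":0}
    - {"dx":0,"dy":0,"dz":0,"twist":0}
  claw: 5
  force: 30

```text
clock: 3.4
tcp_pos: [0.5123, -0.2248, 0.0945]
eef_rot: [[-0.958, 0.286, 0.003], [0.286, 0.958, -0.0], [-0.003, 0.001, -1.0]]
force: [0.3, 2.7, 5.9]
finger_gap: 0.0152
grip_force: 31.6
```

Emit:
arm_command:
  moves:
    - {"dx":0,"dy":0,"dz":20,"twist":0}
    - {"dx":0,"dy":0,"dz":60,"twist":0}
    - {"dx":0,"dy":0,"dz":100,"twist":-8}
    - {"dx":0,"dy":20,"dz":130,"twist":-16}
    - {"dx":-10,"dy":50,"dz":150,"twist":-24}
    - {"dx":-20,"dy":80,"dz":150,"twist":-32}
    - {"dx":-35,"dy":110,"dz":150,"twist":-40}
    - {"dx":-45,"dy":140,"dz":150,"twist":-48}
    - {"dx":-55,"dy":170,"dz":150,"twist":-56}
    - {"dx":-68,"dy":192,"dz":150,"twist":-64}

```text
clock: 4.4
tcp_pos: [0.4419, -0.0312, 0.2427]
eef_rot: [[-0.159, 0.987, -0.001], [0.987, 0.159, 0.0], [0.0, -0.0, -1.0]]
force: [0.1, 0.2, -1.1]
finger_gap: 0.0154
grip_force: 30.5
```

Emit:
arm_command:
  moves:
    - {"dx":0,"dy":0,"dz":0,"twist":-8}
    - {"dx":0,"dy":0,"dz":0,"twist":-16}
    - {"dx":0,"dy":0,"dz":0,"twist":-24}
    - {"dx":0,"dy":0,"dz":0,"twist":-32}
    - {"dx":0,"dy":0,"dz":0,"twist":-37}
    - {"dx":0,"dy":0,"dz":0,"twist":-37}

```text
clock: 5.0
tcp_pos: [0.4423, -0.0334, 0.2425]
eef_rot: [[0.464, 0.886, -0.001], [0.886, -0.464, -0.001], [-0.001, -0.001, -1.0]]
force: [0.3, -0.8, -1.3]
finger_gap: 0.0156
grip_force: 30.5
```

```bash
python3 - <<'E'
from h import *
shot("side","s1");shot("top","t1")
a=cv2.imread("pics/s1.png")[60:360,120:420];b=cv2.imread("pics/t1.png")[40:340,160:460]
cv2.imwrite("pics/m1.png",cv2.resize(np.hstack([a,b]),(800,400)))
s=r.state();print(s["tcp_pos"],s["ft_torque"],s["force"])
E
```

```text
[ 0.44251188 -0.03333906  0.24264868] [-0.01655034  0.02968426 -0.00049251] [ 0.52185201 -0.55154535 -2.33338655]
```

View pics/m1.png

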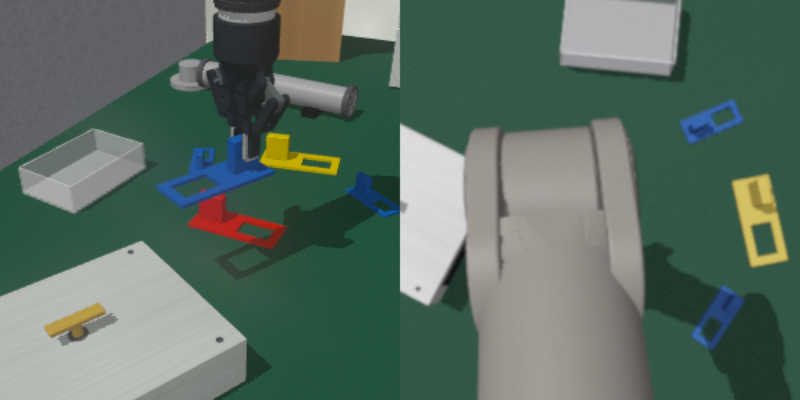

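Emit:
arm_command:
  moves:
    - {"dx":0,"dy":0,"dz":-30,"twist":0}
    - {"dx":0,"dy":0,"dz":-65,"twist":0}
    - {"dx":0,"dy":0,"dz":-90,"twist":0}
    - {"dx":0,"dy":0,"dz":-96,"twist":0}
    - {"dx":2,"dy":4,"dz":-96,"twist":0}
    - {"dx":5,"dy":9,"dz":-96,"twist":0}

```text
clock: 5.7
tcp_pos: [0.4491, -0.024, 0.1481]
eef_rot: [[0.464, 0.886, 0.002], [0.886, -0.464, -0.0], [0.001, 0.002, -1.0]]
force: [0.4, 0.1, -1.7]
finger_gap: 0.0156
grip_force: 30.5
```

Emit:
arm_command:
  moves:
    - {"dx":1,"dy":2,"dz":0,"twist":0}
    - {"dx":2,"dy":4,"dz":0,"twist":0}
    - {"dx":2,"dy":4,"dz":0,"twist":0}

```text
clock: 6.0
tcp_pos: [0.4506, -0.0199, 0.1477]
eef_rot: [[0.464, 0.886, 0.002], [0.886, -0.464, -0.0], [0.0, 0.002, -1.0]]
force: [0.2, -0.1, -1.0]
finger_gap: 0.0155
grip_force: 30.6
```

Emit:
arm_command:
  moves:
    - {"dx":1,"dy":2,"dz":0,"twist":0}
    - {"dx":2,"dy":4,"dz":0,"twist":0}
    - {"dx":2,"dy":4,"dz":0,"twist":0}

```text
clock: 6.3
tcp_pos: [0.4509, -0.0191, 0.1467]
eef_rot: [[0.466, 0.885, -0.003], [0.885, -0.466, -0.005], [-0.005, -0.0, -1.0]]
force: [-2.5, -5.6, 1.0]
finger_gap: 0.0154
grip_force: 30.8
```

Emit:
arm_command:
  moves:
    - {"dx":1.5,"dy":3,"dz":8,"twist":0}
    - {"dx":3,"dy":5.5,"dz":18,"twist":0}
    - {"dx":5.5,"dy":10.5,"dz":27,"twist":0}
    - {"dx":8,"dy":16,"dz":36,"twist":0}
    - {"dx":8,"dy":16,"dz":36,"twist":0}

```text
clock: 6.8
tcp_pos: [0.4601, -0.0005, 0.1843]
eef_rot: [[0.464, 0.886, 0.0], [0.886, -0.464, -0.002], [-0.002, 0.001, -1.0]]
force: [-3.5, -4.9, 1.2]
finger_gap: 0.0158
grip_force: 30.7
```

```bash
cat > f.py <<'E'
from h import *
from scipy.optimize import minimize
def faces(th,ox,oh,yawp,tcp):
    # plate frame pts; P (grasp point) at plate (ox,0,oh); tilt th raises +x end; yawp = yaw of plate +x
    P=np.array(tcp)-[0,0,.054]
    c,s=np.cos(th),np.sin(th);R=np.array([[c,0,-s],[0,1,0],[s,0,c]])
    cy,sy=np.cos(yawp),np.sin(yawp);Y=np.array([[cy,-sy,0],[sy,cy,0],[0,0,1]])
    return lambda q:P+(Y@R@(np.array(q,float).T-np.array([[ox],[0],[oh]]))).T
def mask(cam,T,shape=(420,560),k=4):
    m=np.zeros((shape[0]*k,shape[1]*k),np.uint8)
    def hull(b):
        q=[(x,y,z) for x in b[:2] for y in b[2:4] for z in b[4:]]
        h=cv2.convexHull(np.float32([proj(cam,p) for p in T(q)]));return np.int32((h+.5)*k)
    e=lambda z:[proj(cam,p) for p in T([(-.098,-.017,z),(-.046,-.017,z),(-.046,.017,z),(-.098,.017,z)])]
    cv2.fillPoly(m,[hull((-.111,.028,-.029,.029,0,.005))],255)
    a=np.zeros_like(m);b=a.copy();cv2.fillPoly(a,[np.int32((np.array(e(0))+.5)*k)],255);cv2.fillPoly(b,[np.int32((np.array(e(.005))+.5)*k)],255)
    m[(a&b)>0]=0
    cv2.fillPoly(m,[hull((-.02,.02,-.008,.008,.005,.05))],255)
    return cv2.resize(m,(shape[1],shape[0]),interpolation=cv2.INTER_AREA)/255.
def fit(cam="side",name=None,th0=.3,free=None,show=True):
    im=shot(cam,name);st=r.state();hsv=cv2.cvtColor(im,cv2.COLOR_RGB2HSV)
    bl=cv2.inRange(hsv,(106,110,30),(126,255,255))/255.
    R=np.array(st["eef_rot"]);yaw=np.arctan2(R[1,0],R[0,0])+np.pi
    tcp=st["tcp_pos"]
    def cost(p):
        T=faces(p[0],p[1],p[2],yaw,tcp+np.array([p[3],p[4],0])*1)
        m=mask(cam,T);w=cv2.dilate((m>0).astype(np.uint8),np.ones((25,25)))>0
        w|=False
        return np.abs(m-bl)[w].sum()+ 2e5*(p[3]**2+p[4]**2)+1e5*p[1]**2+1e5*(p[2]-.04)**2
    best=min(((cost([t,0,.0405,0,0]),t) for t in np.radians(np.arange(-10,61,5))))
    x0=[best[1],0,.0405,0,0]
    s=minimize(cost,x0,method="Nelder-Mead",options=dict(initial_simplex=np.array([x0]+[np.array(x0)+d for d in np.diag([.08,.004,.004,.003,.003])]),maxiter=160))
    p=s.x;T=faces(p[0],p[1],p[2],yaw,tcp+np.array([p[3],p[4],0]))
    print("tilt",np.degrees(p[0]).round(1),"ox,oh,ex,ey mm",(p[1:]*1e3).round(1),"cost",round(s.fun,1),"yaw",np.degrees(yaw).round(1),"tcp",np.round(tcp,4))
    S=np.array([.5135,.231,.07]);y=np.radians(62.5);U=np.array([[np.cos(y),np.sin(y),0],[-np.sin(y),np.cos(y),0],[0,0,1]])
    for n,q in dict(outer=(-.111,0,0),barin_b=(-.098,0,0),barin_t=(-.098,0,.005),eyein_b=(-.046,0,0),tail=(.028,0,0)).items(): print(n,(U@(T([q])[0]-S)*1e3).round(1).tolist(),end=" ")
    print()
    if name:
        o=im[:,:,::-1].copy();m=(mask(cam,T)>.5).astype(np.uint8);cv2.drawContours(o,cv2.findContours(m,2,2)[0],-1,(0,0,255),1);cv2.imwrite(f"pics/{name}_o.png",o)
    return p
if __name__=="__main__": fit(name=sys.argv[1])
E
time python3 f.py s2; python3 -c "
import cv2;a=cv2.imread('pics/s2_o.png')[60:300,160:440];cv2.imwrite('pics/m2.png',cv2.resize(a,None,fx=2.5,fy=2.5))"
```

```text
Traceback (most recent call last):
  File "f.py", line 41, in <module>
    if __name__=="__main__": fit(name=sys.argv[1])
                             ~~~^^^^^^^^^^^^^^^^^^
  File "f.py", line 32, in fit
    s=minimize(cost,x0,method="Nelder-Mead",options=dict(initial_simplex=np.array([x0]+[np.array(x0)+d for d in np.diag([.08,.004,.004,.003,.003])]),maxiter=160))
  File "f.py", line 27, in cost
    m=mask(cam,T);w=cv2.dilate((m>0).astype(np.uint8),np.ones((25,25)))>0
  File "f.py", line 15, in mask
    cv2.fillPoly(m,[hull((-.111,.028,-.029,.029,0,.005))],255)
                    ~~~~^^^^^^^^^^^^^^^^^^^^^^^^^^^^^^^^
  File "f.py", line 13, in hull
    h=cv2.convexHull(np.float32([proj(cam,p) for p in T(q)]));return np.int32((h+.5)*k)
                                 ~~~~^^^^^^^
  File "h.py", line 13, in proj
    c=calibration(cam);q=np.array(c["rotation"]).T@(np.array(P)-c["position"]);q=np.array(c["camera_matrix"])@q;return q[:2]/q[2]
ValueError: time passes only in moves, steps and waits

real	0m2.321s
user	0m1.847s
sys	0m0.574s
[ WARN:0@0.007] global loadsave.cpp:275 findDecoder imread_('pics/s2_o.png'): can't open/read file: check file path/integrity
Traceback (most recent call last):
TypeError: 'NoneType' object is not subscriptable
```

Calibration is call-limited; I'll cache it.

```bash
python3 - <<'E'
s=open("h.py").read()
s=s.replace("def ray","import functools\n_c=calibration\ncalibration=functools.lru_cache(None)(lambda n:{k:np.array(v) for k,v in _c(n).items()})\ndef ray",1)
open("h.py","w").write(s)
E
time python3 f.py s2; python3 -c "
import cv2;a=cv2.imread('pics/s2_o.png')[60:300,160:440];cv2.imwrite('pics/m2.png',cv2.resize(a,None,fx=2.5,fy=2.5))"
```

```text
tilt 20.2 ox,oh,ex,ey mm [-1.6 41.4  0.9  0.2] cost 558.6 yaw 242.3 tcp [ 0.46   -0.0006  0.1838]
outer [-141.2, -60.5, -16.8] barin_b [-153.4, -60.4, -12.4] barin_t [-151.6, -60.4, -7.7] eyein_b [-202.2, -60.3, 5.6] tail [-271.6, -60.1, 31.1] 
real	0m3.236s
user	0m2.610s
sys	0m1.556s
```

View pics/m2.png

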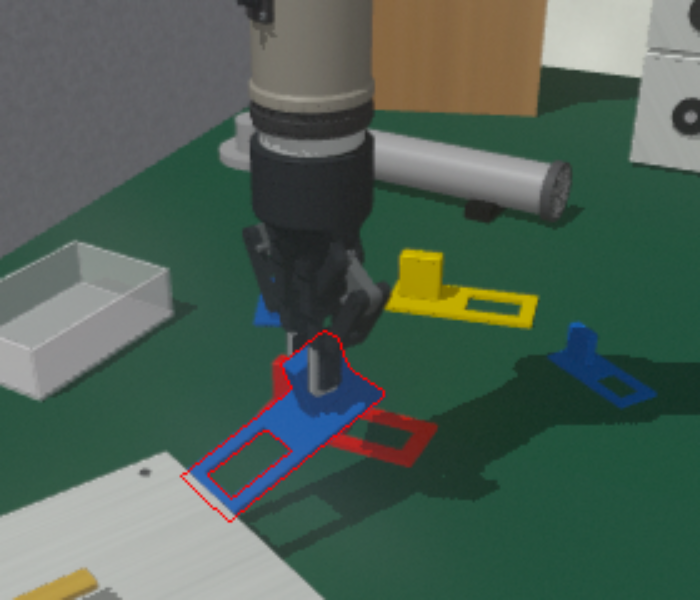

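Emit:
arm_command:
  moves:
    - {"dx":3,"dy":6,"dz":7,"twist":0}
    - {"dx":6,"dy":12,"dz":14,"twist":0}
    - {"dx":9,"dy":18,"dz":19,"twist":0}
    - {"dx":9,"dy":18,"dz":19,"twist":0}
    - {"dx":5,"dy":10,"dz":22,"twist":0}
    - {"dx":-3,"dy":-5,"dz":40,"twist":0}
    - {"dx":-3,"dy":-5,"dz":80,"twist":0}
    - {"dx":-3,"dy":-5,"dz":110,"twist":0}
    - {"dx":-3,"dy":-5,"dz":110,"twist":0}

```text
clock: 7.8
tcp_pos: [0.4601, -0.0034, 0.2979]
eef_rot: [[0.463, 0.886, 0.013], [0.886, -0.463, 0.002], [0.007, 0.01, -1.0]]
force: [0.3, 0.4, -1.4]
finger_gap: 0.0155
grip_force: 31.1
```

```bash
python3 f.py s3
```

```text
tilt 32.2 ox,oh,ex,ey mm [-2.1 39.4  1.4 -1.2] cost 669.1 yaw 242.4 tcp [ 0.4586 -0.0037  0.2954]
outer [-162.8, -61.6, 80.0] barin_b [-173.8, -61.6, 86.9] barin_t [-171.1, -61.6, 91.2] eyein_b [-217.8, -61.5, 114.6] tail [-280.4, -61.5, 154.0]
```

Emit:
arm_command:
  moves:
    - {"dx":5,"dy":20,"dz":0,"twist":0}
    - {"dx":12,"dy":55,"dz":0,"twist":0}
    - {"dx":20,"dy":95,"dz":0,"twist":0}
    - {"dx":28,"dy":135,"dz":0,"twist":0}
    - {"dx":35,"dy":170,"dz":0,"twist":0}
    - {"dx":40,"dy":200,"dz":-5,"twist":0}
    - {"dx":43,"dy":216,"dz":-15,"twist":0}
    - {"dx":43,"dy":216,"dz":-30,"twist":0}
    - {"dx":43,"dy":216,"dz":-30,"twist":0}

```text
clock: 8.75
tcp_pos: [0.4977, 0.2113, 0.2592]
eef_rot: [[0.462, 0.887, -0.007], [0.887, -0.462, -0.001], [-0.004, -0.006, -1.0]]
force: [-0.5, 0.0, -1.3]
finger_gap: 0.0154
grip_force: 30.9
```

```bash
python3 f.py s4; python3 - <<'E'
from h import *
shot("top","t4")
print(tri((141.75,185.75),(176.3,299.3)))
a=cv2.imread("pics/s4_o.png")[190:390,60:330];b=cv2.imread("pics/t4.png")[80:280,50:250]
cv2.imwrite("pics/m4.png",cv2.resize(np.hstack([a,b]),(799,340)))
E
```

```text
tilt 33.5 ox,oh,ex,ey mm [-0.9 45.1 -0.  -0.1] cost 741.8 yaw 242.4 tcp [0.4985 0.2108 0.2606]
outer [41.9, 3.8, 38.2] barin_b [31.1, 3.8, 45.3] barin_t [33.9, 3.8, 49.5] eyein_b [-12.3, 3.9, 74.0] tail [-74.0, 4.0, 114.9] 
(array([0.51330113, 0.23240578, 0.08925527]), np.float64(0.00026471788959787906))
```

View pics/m4.png

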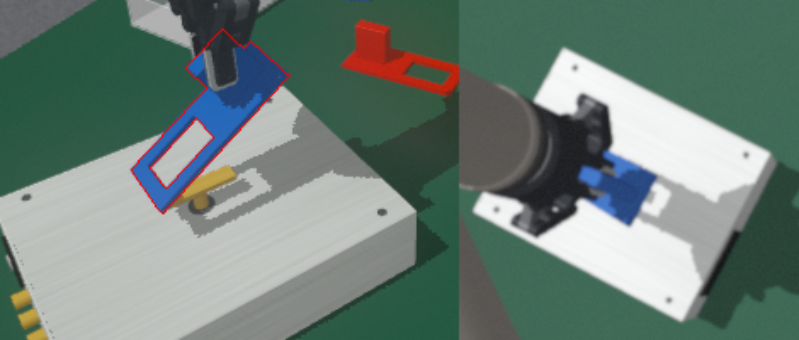

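Emit:
arm_command:
  moves:
    - {"dx":4,"dy":2,"dz":0,"twist":0}
    - {"dx":6,"dy":4,"dz":0,"twist":0}
    - {"dx":6,"dy":4,"dz":-10,"twist":0}
    - {"dx":6,"dy":4,"dz":-20,"twist":0}
    - {"dx":6,"dy":4,"dz":-30,"twist":0}
    - {"dx":6,"dy":4,"dz":-30,"twist":0}
    - {"dx":6,"dy":4,"dz":-30,"twist":0}

```text
clock: 9.55
tcp_pos: [0.5056, 0.2146, 0.2323]
eef_rot: [[0.464, 0.886, -0.001], [0.886, -0.464, -0.001], [-0.001, -0.001, -1.0]]
force: [-0.2, -0.8, -0.6]
finger_gap: 0.0154
grip_force: 31.0
```

```bash
python3 f.py s5; python3 - <<'E'
from h import *
shot("top","t5")
a=cv2.imread("pics/s5_o.png")[200:400,60:260];b=cv2.imread("pics/t5.png")[80:280,50:250]
cv2.imwrite("pics/m5.png",cv2.resize(np.hstack([a,b]),(800,400),interpolation=2))
E
```

```text
tilt 32.7 ox,oh,ex,ey mm [-1.5 44.7  0.9 -1.2] cost 725.9 yaw 242.3 tcp [0.5059 0.2149 0.2329]
outer [49.5, -2.2, 12.1] barin_b [38.6, -2.2, 19.1] barin_t [41.3, -2.2, 23.3] eyein_b [-5.2, -2.1, 47.2] tail [-67.5, -1.9, 87.2]
```

View pics/m5.png

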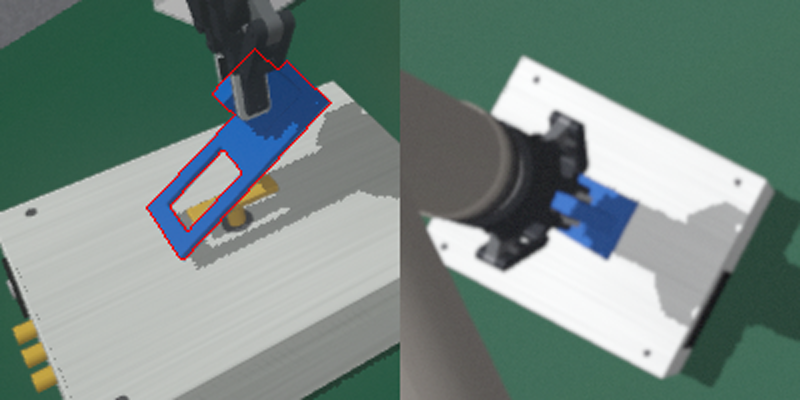

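Emit:
arm_command:
  moves:
    - {"dx":-2,"dy":1,"dz":-5,"twist":0}
    - {"dx":-2,"dy":1,"dz":-10,"twist":0}
    - {"dx":-2,"dy":1,"dz":-12,"twist":0}
    - {"dx":-2,"dy":1,"dz":-12,"twist":0}
    - {"dx":-2,"dy":1,"dz":-12,"twist":0}

```text
clock: 10.15
tcp_pos: [0.504, 0.2158, 0.2208]
eef_rot: [[0.464, 0.886, -0.0], [0.886, -0.464, -0.0], [-0.0, -0.0, -1.0]]
force: [0.0, 0.5, -1.0]
finger_gap: 0.0158
grip_force: 31.0
```

```bash
python3 f.py s6
```

```text
tilt 32.8 ox,oh,ex,ey mm [-1.5 43.   0.3 -1.3] cost 705.5 yaw 242.3 tcp [0.5041 0.2159 0.221 ]
outer [50.0, 0.4, 1.5] barin_b [39.0, 0.4, 8.6] barin_t [41.7, 0.4, 12.8] eyein_b [-4.7, 0.5, 36.8] tail [-66.9, 0.7, 76.9]
```

Emit:
arm_command:
  moves:
    - {"dx":-3,"dy":-5,"dz":0,"twist":0}
    - {"dx":-6,"dy":-11,"dz":0,"twist":0}
    - {"dx":-9,"dy":-17,"dz":0,"twist":0}
    - {"dx":-11.5,"dy":-22,"dz":0,"twist":0}
    - {"dx":-13.5,"dy":-26,"dz":0,"twist":0}
    - {"dx":-13.5,"dy":-26,"dz":0,"twist":0}

```text
clock: 10.8
tcp_pos: [0.4903, 0.1888, 0.2209]
eef_rot: [[0.465, 0.885, -0.0], [0.885, -0.465, -0.001], [-0.001, 0.0, -1.0]]
force: [-0.2, -0.1, -1.6]
finger_gap: 0.0155
grip_force: 31.0
```

```bash
python3 f.py s7
```

```text
tilt 32.6 ox,oh,ex,ey mm [-1.7 43.9  0.7 -2.1] cost 776.5 yaw 242.3 tcp [0.4904 0.1894 0.221 ]
outer [19.3, -0.6, 1.1] barin_b [8.4, -0.5, 8.1] barin_t [11.1, -0.5, 12.3] eyein_b [-35.4, -0.4, 36.1] tail [-97.7, -0.1, 76.0]
```

Emit:
arm_command:
  moves:
    - {"dx":-2,"dy":-4,"dz":-6,"twist":0}
    - {"dx":-4,"dy":-8,"dz":-11,"twist":0}
    - {"dx":-6,"dy":-12,"dz":-16,"twist":0}
    - {"dx":-8,"dy":-15,"dz":-20,"twist":0}
    - {"dx":-8,"dy":-15,"dz":-20,"twist":0}

```text
clock: 11.35
tcp_pos: [0.4823, 0.1737, 0.2012]
eef_rot: [[0.465, 0.885, -0.0], [0.885, -0.465, -0.002], [-0.002, 0.001, -1.0]]
force: [-2.8, -4.2, 5.6]
finger_gap: 0.0151
grip_force: 31.1
```

```bash
python3 f.py s8
```

```text
tilt 20.1 ox,oh,ex,ey mm [-4.5 42.8  0.9  0. ] cost 767.9 yaw 242.3 tcp [0.4824 0.1737 0.2013]
outer [20.6, 0.1, 0.5] barin_b [8.4, 0.1, 5.0] barin_t [10.1, 0.1, 9.7] eyein_b [-40.5, 0.3, 22.8] tail [-109.9, 0.6, 48.3]
```

Emit:
arm_command:
  moves:
    - {"dx":-2,"dy":-4,"dz":-6,"twist":0}
    - {"dx":-4,"dy":-8,"dz":-12,"twist":0}
    - {"dx":-6,"dy":-12,"dz":-18,"twist":0}
    - {"dx":-8,"dy":-15,"dz":-25,"twist":0}
    - {"dx":-9,"dy":-17,"dz":-31,"twist":0}
    - {"dx":-9,"dy":-18,"dz":-35,"twist":0}
    - {"dx":-9,"dy":-18,"dz":-35,"twist":0}

```text
clock: 12.1
tcp_pos: [0.4731, 0.1566, 0.165]
eef_rot: [[0.464, 0.886, -0.001], [0.886, -0.464, 0.0], [-0.0, -0.001, -1.0]]
force: [1.2, 0.1, -1.1]
finger_gap: 0.0154
grip_force: 30.1
```

```bash
python3 f.py s9
```

```text
tilt 0.2 ox,oh,ex,ey mm [ 0.2 44.7  1.9 -8.3] cost 910.1 yaw 242.4 tcp [0.473  0.1573 0.1652]
outer [20.6, -3.9, -3.9] barin_b [7.6, -3.9, -3.8] barin_t [7.6, -3.9, 1.2] eyein_b [-44.4, -3.8, -3.7] tail [-118.4, -3.6, -3.5]
```

Emit:
arm_command:
  moves:
    - {"dx":0,"dy":0,"dz":0,"twist":0}
    - {"dx":0,"dy":0,"dz":0,"twist":0}
    - {"dx":0,"dy":0,"dz":0,"twist":0}
    - {"dx":0,"dy":0,"dz":0,"twist":0}
  claw: 45

```text
clock: 12.55
tcp_pos: [0.4734, 0.1571, 0.166]
eef_rot: [[0.464, 0.886, 0.0], [0.886, -0.464, 0.0], [0.0, 0.0, -1.0]]
force: [-0.3, -0.1, 0.4]
finger_gap: 0.045
grip_force: 0.0
```

Emit:
arm_command:
  moves:
    - {"dx":0,"dy":0,"dz":15,"twist":0}
    - {"dx":0,"dy":0,"dz":40,"twist":0}
    - {"dx":0,"dy":0,"dz":80,"twist":0}
    - {"dx":-10,"dy":-30,"dz":120,"twist":0}
    - {"dx":-20,"dy":-70,"dz":150,"twist":0}
    - {"dx":-20,"dy":-120,"dz":160,"twist":0}
    - {"dx":-20,"dy":-170,"dz":160,"twist":0}
    - {"dx":-20,"dy":-220,"dz":160,"twist":0}
    - {"dx":-20,"dy":-220,"dz":160,"twist":0}

```text
clock: 13.45
tcp_pos: [0.4528, -0.0721, 0.3257]
eef_rot: [[0.477, 0.879, -0.0], [0.879, -0.477, -0.005], [-0.005, 0.002, -1.0]]
force: [-0.2, -1.1, -0.8]
finger_gap: 0.0451
grip_force: 0.0
```

```bash
cat > g.py <<'E'
import f; from h import *
from scipy.optimize import minimize
for cam in("side","top"):
    im=shot(cam,"end_"+cam);h=cv2.cvtColor(im,cv2.COLOR_RGB2HSV);bl=cv2.inRange(h,(106,110,30),(126,255,255))/255.
    br=cv2.inRange(h,(12,80,100),(26,255,255))
    S=np.array([.5135,.231]);u=np.array([.462,.887])
    def T(p): return f.faces(p[0],0,0,p[4],[p[1],p[2],p[3]+.054])
    def c(p):
        m=f.mask(cam,T(p));w=(cv2.dilate((m>0).astype(np.uint8),np.ones((25,25)))>0)&(br==0);return np.abs(m-bl)[w].sum()
    x0=[0,.473,.157,.07,np.radians(242.4)]
    s=minimize(c,x0,method="Nelder-Mead",options=dict(initial_simplex=np.array([x0]+[np.array(x0)+d for d in np.diag([.08,.006,.006,.005,.05])]),maxiter=300));p=s.x
    print(cam,"tilt",np.degrees(p[0]),"pos",p[1:4],"yaw",np.degrees(p[4]),s.fun)
    n,l,st,ce=cv2.connectedComponentsWithStats(br);print([(st[i].tolist(),ce[i].round(1).tolist()) for i in range(1,n) if st[i,4]>25])
    print("eye px",[proj(cam,q).round().tolist() for q in T(p)([(-.098,-.017,.005),(-.046,-.017,.005),(-.046,.017,.005),(-.098,.017,.005)])])
E
python3 g.py
```

```text
side tilt -0.6855979535992399 pos [0.4718246  0.1547947  0.07111451] yaw 243.81047027932001 239.84705882352938
[([327, 13, 82, 94, 3141], [361.1, 65.4]), ([537, 28, 23, 80, 899], [551.4, 78.6]), ([303, 84, 10, 20, 105], [308.0, 95.0]), ([319, 163, 25, 18, 263], [328.8, 172.0]), ([154, 288, 45, 25, 500], [176.1, 300.8]), ([67, 360, 12, 12, 92], [72.2, 365.6]), ([71, 371, 13, 13, 99], [76.9, 377.0]), ([76, 383, 13, 13, 104], [81.8, 389.0])]
eye px [[178.0, 317.0], [211.0, 301.0], [199.0, 288.0], [167.0, 303.0]]
top tilt 4.918454059142526 pos [0.47423939 0.1547881  0.06553401] yaw 242.8379072551772 219.22745098039215
[([0, 78, 10, 18, 67], [2.4, 88.4]), ([127, 176, 30, 19, 223], [141.7, 185.4]), ([442, 205, 9, 32, 148], [445.3, 223.8])]
eye px [[138.0, 192.0], [160.0, 204.0], [168.0, 188.0], [146.0, 177.0]]
```

```bash
python3 -c "
from cell import workorder;print(workorder.finish_job())"
```

```text
the job is handed in; nothing more can be done
None
```

The blue plate is flat on the analyser, with the stud through its eye and the T-head over it. It is released and the job was handed in at about 13.6 s; I confirmed the final fit from measurements in both cameras, not by viewing a picture.

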